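Refit the lock lever of a bench clamp

ROBOT

A 6-joint arm with a two-finger parallel gripper is mounted at the origin on the work surface. World frame = base frame: x ahead of the robot, y to its left, z up, the work surface at z = 0. Lengths are in m, angles in degrees, forces in N, time in s.
With the tool pointing down it reaches from about 0.375 to 0.75 m from the base axis. Payload 9 kg.
Tool frame: the origin (TCP) lies where the fingers leave the gripper's body, on its centre line; the fingertips stand 73 mm ahead of it and the grasp point (between the pads) lies 54 mm ahead of it (robot.tip_reach is the distance from the TCP to the fingertips, in m); z points along the fingers, y is the line along which they close (so a half turn about z gives the same grasp; the last joint's range is limited). The gripper opens to 85 mm and grips with 20 to 120 N. Pads are 22 mm wide; open, the fingers measure 114 mm over their backs; the gripper's body (76 mm by 85 mm) begins 54 mm behind the grasp point. The pads swing forward as they close: fully open they stand 13 mm farther back than shut.
Start: joints at [50.724, 5.964, 5.575, 89.605, 0, 77.527], TCP at [0.271, 0.536, 0.304] pointing down, gripper open.
Joint ranges: [-171.21, 171.21], [-48.23, 106.86], [-62.78, 66.21], [-105.2, 120.99], [-86.42, 89.51], [-180, 180]. Speed limits (degrees/s): [127.2, 127.2, 147.25, 180, 180, 180].

INTERFACE

Orientations are given as [roll, pitch, yaw] about the fixed x, y, z axes, in that order (R = Rz(yaw) Ry(pitch) Rx(roll)).
In Python, from plant import robot gives the robot as it stands. Calls block until the motion is done:
- robot.move_pose(position, orientation): joint-space move of the TCP to a pose.
- robot.line_to(position, vel=0.15, rotation=None, guard=None): straight line of the TCP; rotation=None keeps the orientation; vel is the mean speed in m/s. With guard (N) it stops when the force on the tool has changed by that much, and returns True; else False.
- robot.goto_joints(angles): joint-space move.
- robot.set_gripper(opening): finger opening in m; the grip force is fixed at half the most; returns when the fingers have stopped.
- robot.pause(seconds).
- robot.ik(position, orientation): joint angles nearest the present ones, or None.
- robot.observe(): the state.
- robot.grab_frame(name): name is "scene" or "side" or "wrist"; returns the picture (384x512x3 uint8, blue, green, red); there is no depth.
- robot.get_calibration(name): a dict with "vertical_fov" (degrees; the focal length in pixels is half the picture's height over the tangent of half this angle, whatever the lens; pixels are square), "cx", "cy" (the principal point, pixels), "rvec" (rotation vector, rad) and "tvec" (3), from world to camera coordinates, as OpenCV has them. Camera axes: x right, y down, z forward; pixel columns grow to the right and rows downward; lengths in m; the calibration is good to about 2 mm. A picture is of the moment at which its call begins: read the wrist's pose just before it. get_calibration takes no time and is no camera call; for the wrist camera it gives the pose at the moment of the call.
A pose or a line that the arm cannot do raises robot.IKError and nothing moves.
- robot.job_done(): hands the job in; it is judged then, once.
The state is a dict: "time": time; "q": joint angles; "qvel": joint speeds; "joint_torque": joint torques, N m; "tool_pos": TCP position; "tcp_rot": TCP orientation; "ft_force": force on the tool from outside, world axes, zero at the start; "torque": the same for the moment, N m; "gripper_width": finger opening in m; "gripper_force": force on a finger pad.
Only numpy, scipy, OpenCV 4.12 (cv2) and the standard library are available. Lean on these libraries where they do the work, as an engineer would, in place of code of your own. Each camera call takes 0.05 s, during which the arm holds its last target. There are 200 camera calls.

TASK

The lock lever has been taken off the bench clamp: thread its hub fully home onto the upright splined spindle of the clamp gearbox, with the arm pointing well to the anticlockwise side of the stop post (about 45 to 120 degrees off, seen from above). Then swing the lever clockwise until its arm rests against the stop post, and let go. Never force the hub down on splines that do not line up and do not bang the arm against the post (neither may ever see 60 N), and leave the glue bottle, mallet and wooden bracket alone.

Things in the scene. Friction and masses are not known exactly. Their poses are not given: they have to be found in the camera images.
- gearbox: Grey cast gearbox of a bench clamp, fixed to the bench: block 150 x 100 mm, 44 mm high, from -55 to +95 mm along its x (bolting lugs to +-70 mm on y, wooden jaw 44 mm high on a screw at x -112 mm). Origin: at bench height under the spindle axis; z up; x points to the end where the stop post stands.
- seat (a point): Centre of the flat round steel shoulder (48 mm across) on the gearbox, 52 mm above the bench, on the spindle axis, axes as the gearbox. The hub's underside rests on it when fully home. The steel spindle, 34 mm tall, rises from it and turns stiffly about the vertical (0.35 N m of friction, no spring, stays where left).
- spline_top (a point): Spindle axis at the top of its teeth, 20 mm above the shoulder. Six straight teeth, 5 mm wide, 28 mm over the tips, on a 20 mm core. The tooth angle differs each time and is NOT given by any pose: see it, or feel for it by resting the hub on the teeth with a few N and turning it. It repeats every 60 degrees; the hub drops past when right within about 4 degrees.
- nose (a point): Tip of the spindle, 34 mm above the shoulder. Above the teeth comes 2 mm of smooth round nose, 20 mm in diameter, then a 12 mm long cone narrowing to 12 mm, which centres the hub.
- stop_post: Steel pin 12 mm in diameter, its foot on top of the gearbox (44 mm above the bench), its top 90 mm above the bench. Origin: centre of its foot, 80 mm along gearbox +x and 15 mm along gearbox -y from the spindle axis. The lever's arm (18 mm wide) touches it when the arm points along gearbox +x, coming clockwise from gearbox +y.
- lever: The loose dark steel lock lever, 0.28 to 0.56 kg, lying flat on the bench on its hub and arm, handle up. Origin: centre of the hub's underside; x along the arm towards the handle, z up.
- lever_hub (a point): Centre of the lever's hub, half-way up (19 mm above its underside), axes as the lever. The hub is a hexagon 40 mm across flats, 38 mm high, with two flats facing lever +-y (good to grip from above) and corners at lever +-x. The arm, 18 mm wide, runs along lever +x from the underside to 12 mm above it.
- lever_bore (a point): Centre of the bore at the hub's underside. The bore goes right through; six inner teeth, 4.6 mm wide, reach in to 11.1 mm from the axis at 30, 90, 150... degrees from lever x. The spindle's teeth go between them (about 1 mm of play each side), so they lie at 0, 60, 120... degrees from lever x once it is on.
- lever_handle (a point): Middle of the lever's upright black handle (22 mm across, from 12 to 58 mm above the hub's underside), 120 mm along lever x from the hub axis, 35 mm above the underside.
- glue: Bystander: white glue bottle 56 mm across, 150 mm tall, origin under its centre.
- mallet: Bystander: wooden mallet lying down, about 270 mm long along its x, head 60 x 110 x 70 mm at +90 mm on x; origin on the bench.
- bracket: Bystander: wooden bracket 160 mm tall on a 90 x 70 mm foot, origin under the foot's centre.

How it is judged (in metres and radians):
On the way:
1. the hub is fully home on the spindle with the arm still well anticlockwise of the stop post (by 25 degrees or more) (z of lever_hub in the frame of seat below 0.0215 m and horizontal distance between lever_hub and seat below 0.004 m and angle between lever_hub's own z axis and vertical below 0.08 rad and y of lever_handle in the frame of seat above 0.05 m), for 0.1 s.
At the end, for the whole second after the job is handed in: The hub is fully home on the spindle (within 2.5 mm of the shoulder, centred within 4 mm, upright within 0.08 rad), the arm lies at the stop post (handle within 16 mm sideways of the gearbox's x axis, on the post's side), and the lever is at rest and released (z of lever_hub in the frame of seat below 0.0215 m and horizontal distance between lever_hub and seat below 0.004 m and angle between lever_hub's own z axis and vertical below 0.08 rad and y of lever_handle in the frame of seat between -0.016 and 0.016 m and x of lever_handle in the frame of seat above 0.1 m and linear speed of lever below 0.02 m/s and angular speed of lever below 0.1 rad/s); the robot touches nothing.
It fails at once if the hub is forced down on the spindle before it is home (over 60 N between lever and gearbox while more than 4 mm from home) (contact force between lever and gearbox above 60 N and z of lever_hub in the frame of seat above 0.023 m).
It fails at once if the arm is banged or pressed against the stop post with more than 60 N (contact force between lever and stop_post above 60 N).
It fails at once if the glue is moved by more than 30 mm (distance of glue from where it was at the start of the episode above 0.03 m).
It fails at once if the mallet is moved by more than 30 mm (distance of mallet from where it was at the start of the episode above 0.03 m).
It fails at once if the bracket is moved by more than 30 mm (distance of bracket from where it was at the start of the episode above 0.03 m).
It also fails if it takes over 72 s, if anything falls off the work surface, if the arm or the gripper's body presses on something with over 40 N, if the wrist force passes 120 N, or if a joint passes its speed limit or range.

## Working session

There is one attempt and no reset: what is moved stays moved. The work goes in short steps, each a Python script; the robot and the scene stay as the last script left them, time stands still between calls to the robot, and variables do not carry over. Pictures are saved under pics/ and viewed, at most 10 in all, crops included, and the job is handed in when it is done.

```bash
ls; mkdir -p pics; cat > h.py <<'E'
from plant import robot
import numpy as np, cv2
def grab(name):
    c=robot.get_calibration(name); return robot.grab_frame(name),c
def ray(c,u,v,h=384):
    f=h/2/np.tan(np.radians(c["vertical_fov"])/2)
    R=cv2.Rodrigues(np.array(c["rvec"],float))[0]; t=np.array(c["tvec"],float).ravel()
    d=R.T@np.array([(u-c["cx"])/f,(v-c["cy"])/f,1]); return -R.T@t,d
def onplane(c,u,v,z):
    o,d=ray(c,u,v); return o+d*(z-o[2])/d[2]
def proj(c,p):
    f=384/2/np.tan(np.radians(c["vertical_fov"])/2)
    R=cv2.Rodrigues(np.array(c["rvec"],float))[0]; q=R@np.array(p,float)+np.array(c["tvec"],float).ravel()
    return np.array([f*q[0]/q[2]+c["cx"],f*q[1]/q[2]+c["cy"]])
E
python3 - <<'E'
from h import *
ims=[]
for n in ("scene","side"):
    im,c=grab(n); cv2.imwrite(f"pics/{n}0.png",im); print(n,c, "cam",ray(c,256,192)); ims.append(im)
im,c=grab("wrist"); cv2.imwrite("pics/wrist0.png",im); print(c); ims.append(im)
m=np.vstack([np.hstack(ims[:2]),np.hstack([ims[2],ims[2]*0])])
cv2.imwrite("pics/all0.png",cv2.resize(m,(800,600)))
cv2.imwrite("pics/scene_big.png",cv2.resize(ims[0],(800,600),interpolation=cv2.INTER_CUBIC))
print(robot.observe())
E
```

```text
pics
scene {'vertical_fov': 46.75330760167044, 'cx': 258.48175721909655, 'cy': 191.10122194194741, 'rvec': array([ 1.26609456,  2.1062477 , -1.03897322]), 'tvec': array([ 0.29206435, -0.26662066,  1.66659391])} cam (array([1.45903034, 0.42574267, 0.78987155]), array([-0.70554802, -0.36896798, -0.60506192]))
side {'vertical_fov': 42.64887569774461, 'cx': 252.71248847877413, 'cy': 188.12729317697006, 'rvec': array([ 2.05565099, -0.86963372,  0.44700532]), 'tvec': array([-0.47362306,  0.33915061,  1.15353763])} cam (array([-0.20092986, -0.85216245,  0.95049321]), array([ 0.58449242,  0.55576792, -0.59126755]))
{'vertical_fov': 60.81971038966537, 'cx': 252.3569752275921, 'cy': 196.71305708469603, 'rvec': array([-2.44607419, -1.50671135, -0.23015427]), 'tvec': array([-0.59924419, -0.04007942,  0.37892329])}
{'time': 0.15, 'q': array([ 5.07228783e+01,  5.99179171e+00,  5.54026203e+00,  8.96084646e+01,
       -1.20019990e-05,  7.75248608e+01]), 'qvel': array([-0.08988723, -0.06432265,  0.06670216, -0.03274388,  0.06845356,
        0.03285612]), 'joint_torque': array([ 3.46399655e-03, -5.57354093e+01,  5.04009783e+01,  1.24997707e-02,
       -2.25970271e-04, -2.08675556e-05]), 'tool_pos': array([0.27043135, 0.53538788, 0.3033189 ]), 'tcp_rot': array([-1.79941420e+02, -1.29480035e-02,  1.53198011e+02]), 'ft_force': array([-0.40636045, -0.00674878, -0.28522499]), 'torque': array([0.04251171, 0.03450653, 0.01224182]), 'gripper_force': 0.0, 'gripper_width': 0.08568279906608094}
```

View pics/all0.png

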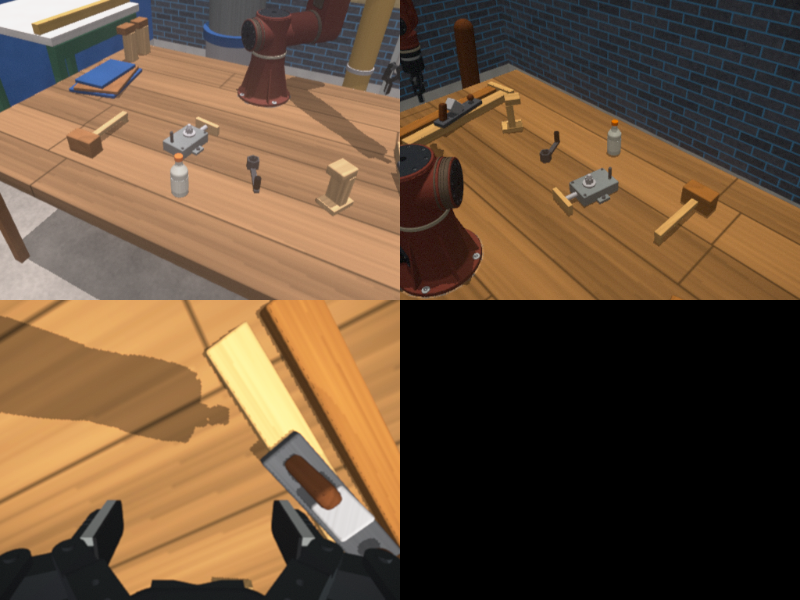

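View pics/scene_big.png

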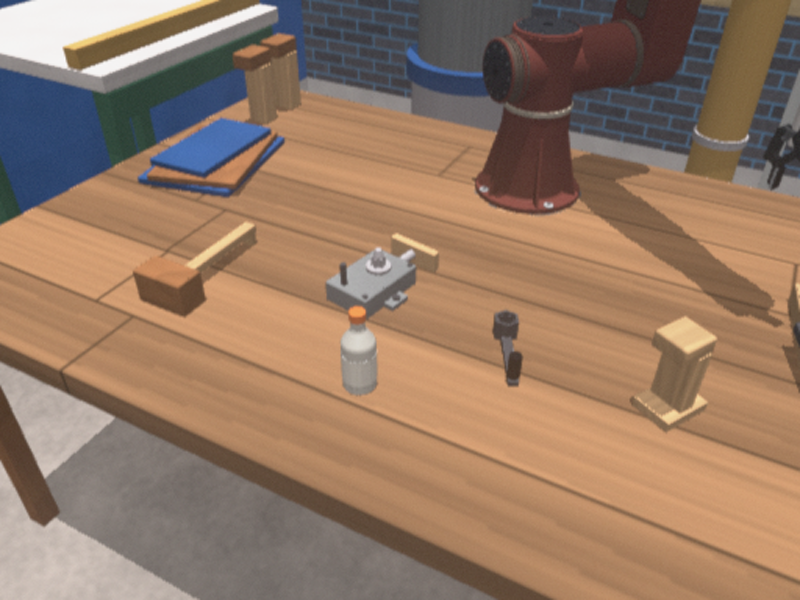

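The scene view (800x600) shows the lever hub top at about (506,317), the handle top at (514,353), the spindle nose at (378,250) and the post top at (343,264). The glue stands at about (360,385). I'll cast rays for rough positions.

```bash
python3 - <<'E'
from h import *
c=robot.get_calibration("scene")
for n,u,v,z in [("hub",506,317,.038),("handle",514,353,.058),("nose",378,250,.086),("post",343,264,.090),("glue",360,387,0),("brfoot",668,408,0),("malhead",170,275,.07),("jaw",415,245,.044)]:
    print(n,onplane(c,u/1.5625,v/1.5625,z).round(3))
c=robot.get_calibration("side")
# side panel: offset 400, scale 512/400
for n,u,v,z in [("hub",145,151,.038),("handle",156,134,.058),("nose",189,176,.086),("post",210,168,.090),("glue",214,152,0.0)]:
    print(n,onplane(c,u*1.28,v*1.28,z).round(3))
E
```

```text
hub [0.538 0.152 0.038]
handle [0.642 0.204 0.058]
nose [ 0.523 -0.111  0.086]
post [ 0.598 -0.14   0.09 ]
glue [ 0.774 -0.004  0.   ]
brfoot [0.585 0.445 0.   ]
malhead [ 0.751 -0.409  0.07 ]
jaw [ 0.416 -0.087  0.044]
hub [0.543 0.159 0.038]
handle [0.635 0.196 0.058]
nose [ 0.516 -0.118  0.086]
post [ 0.596 -0.144  0.09 ]
glue [ 0.769 -0.01   0.   ]
```

```bash
cat >> h.py <<'E'
from scipy.spatial.transform import Rotation as Ro
def cam_in_tool():
    s=robot.observe(); R=Ro.from_euler("xyz",s["tcp_rot"],degrees=True)
    o,d=ray(robot.get_calibration("wrist"),256,192)
    return R.inv().apply(o-s["tool_pos"]),R.inv().apply(d)
def look(p,dist,yaw):
    "put the wrist camera so that the middle ray meets p at the distance dist"
    o,d=cam_in_tool(); d=d/np.linalg.norm(d); R=Ro.from_euler("xyz",[180,0,yaw],degrees=True)
    robot.move_pose((np.array(p)-R.apply(o+d*dist)).tolist(),[180,0,yaw])
E
python3 - <<'E'
from h import *
print(cam_in_tool())
def lookpos(p,dist,yaw):
    o,d=cam_in_tool(); d=d/np.linalg.norm(d); R=Ro.from_euler("xyz",[180,0,yaw],degrees=True)
    return (np.array(p)-R.apply(o+d*dist)).tolist()
for n,p in (("lever",[.56,.165,.03]),("spin",[.52,-.114,.08])):
  for dist in (.2,.25,.3):
    for yaw in range(-180,180,45):
      q=robot.ik(lookpos(p,dist,yaw),[180,0,yaw])
      print(n,dist,yaw,np.round(lookpos(p,dist,yaw),3),None if q is None else np.round(q,0))
E
```

```text
(array([ 0.07598373, -0.00036881, -0.06975119]), array([-0.2863811 ,  0.0117536 ,  0.95821674]))
lever 0.2 -180 [0.579 0.163 0.152] [ 3.  8. -8. 74.  0.  3.]
lever 0.2 -135 [0.575 0.177 0.152] [  5.   8.  -8.  74.   0. -40.]
lever 0.2 -90 [0.562 0.184 0.152] [  5.   6. -10.  74.   0. -85.]
lever 0.2 -45 [0.548 0.18  0.152] [   5.    4.  -13.   74.    0. -130.]
lever 0.2 0 [0.541 0.167 0.152] [   4.    2.  -15.   74.    0. -176.]
lever 0.2 45 [0.545 0.153 0.152] [  2.   2. -15.  74.   0. 137.]
lever 0.2 90 [0.558 0.146 0.152] [  2.   4. -13.  74.   0.  92.]
lever 0.2 135 [0.572 0.15  0.152] [  2.   6. -10.  74.   0.  47.]
lever 0.25 -180 [0.564 0.162 0.2  ] [ 3.  4. -7. 79.  0.  3.]
lever 0.25 -135 [0.565 0.166 0.2  ] [  4.   4.  -7.  79.   0. -41.]
lever 0.25 -90 [0.563 0.169 0.2  ] [  4.   4.  -7.  79.   0. -86.]
lever 0.25 -45 [0.559 0.17  0.2  ] [   4.    4.   -8.   79.    0. -131.]
lever 0.25 0 [0.556 0.168 0.2  ] [   4.    3.   -8.   79.    0. -176.]
lever 0.25 45 [0.555 0.164 0.2  ] [  3.   3.  -9.  79.   0. 138.]
lever 0.25 90 [0.557 0.161 0.2  ] [ 3.  3. -9. 79.  0. 93.]
leve
[... 1546 characters left out ...]
 0. 108.]
spin 0.25 90 [ 0.517 -0.118  0.25 ] [-27.  -6. -12.  84.   0.  63.]
spin 0.25 135 [ 0.521 -0.119  0.25 ] [-27.  -6. -12.  84.   0.  18.]
spin 0.3 -180 [ 0.51  -0.117  0.298] [-27.  -8.  -8.  89.   0. -27.]
spin 0.3 -135 [ 0.515 -0.123  0.298] [-28.  -6.  -7.  89.   0. -73.]
spin 0.3 -90 [ 0.523 -0.124  0.298] [ -27.   -5.   -6.   89.    0. -117.]
spin 0.3 -45 [ 0.529 -0.119  0.298] [ -26.   -4.   -5.   89.    0. -161.]
spin 0.3 0 [ 0.53  -0.111  0.298] [-26.  -4.  -5.  89.   0. 154.]
spin 0.3 45 [ 0.525 -0.105  0.298] [-25.  -5.  -7.  89.   0. 110.]
spin 0.3 90 [ 0.517 -0.104  0.298] [-26.  -7.  -8.  89.   0.  64.]
spin 0.3 135 [ 0.511 -0.109  0.298] [-26.  -8.  -9.  89.   0.  19.]
```

```bash
python3 - <<'E'
from h import *
look([.56,.165,.03],.3,-155); robot.pause(.3)
im,c=grab("wrist"); cv2.imwrite("pics/lev.png",im); np.save("lev.npy",c,allow_pickle=True)
look([.52,-.114,.08],.2,-115); robot.pause(.3)
im2,c=grab("wrist"); cv2.imwrite("pics/spin.png",im2); np.save("spin.npy",c,allow_pickle=True)
a=cv2.resize(im,(400,300),interpolation=cv2.INTER_AREA)
crop=im2[72:292,136:376]
cv2.imwrite("pics/v1.png",np.hstack([a,cv2.resize(im2,(400,300),interpolation=cv2.INTER_AREA)]))
cv2.imwrite("pics/v2.png",cv2.resize(im2[92:292,126:386],None,fx=3,fy=3,interpolation=cv2.INTER_CUBIC))
print(robot.observe()["time"])
E
```

```text
3.6667
```

View pics/v1.png

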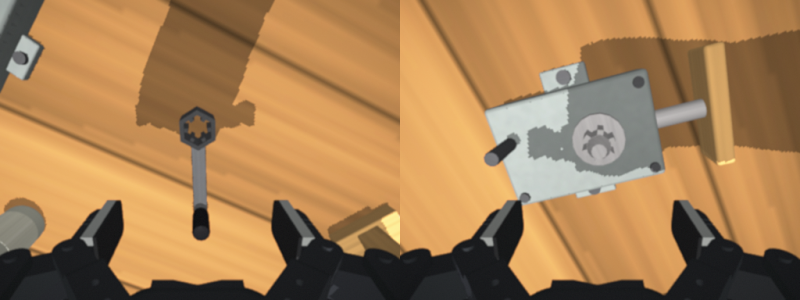

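View pics/v2.png

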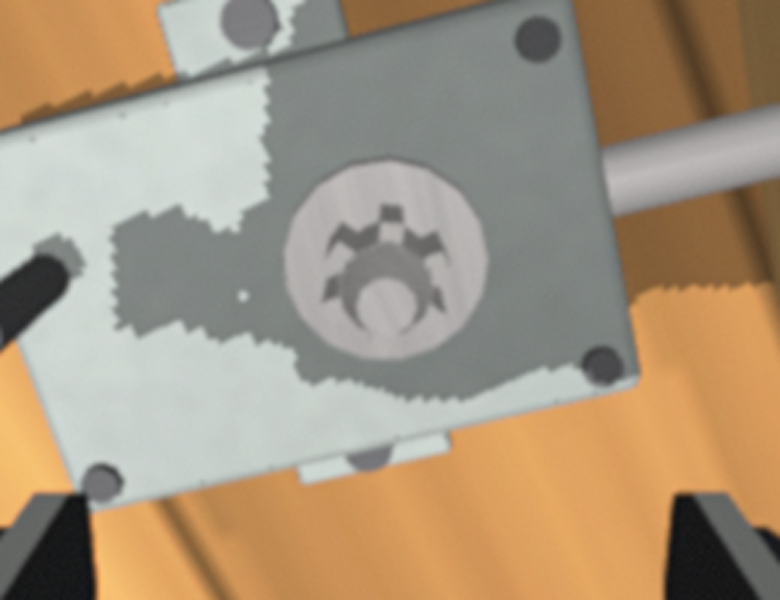

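The view shows the lever hub at about (198,128) in the left half. In the right half the spindle is seen from above: shoulder centre (387,258) and nose (387,305) in the zoom, with one tooth pointing up at about (392,225). Next I'll measure the shoulder, gearbox yaw and hub, and crop in on the teeth.

```bash
python3 - <<'E'
from h import *
im=cv2.imread("pics/spin.png"); c=np.load("spin.npy",allow_pickle=True).item()
hsv=cv2.cvtColor(im,cv2.COLOR_BGR2HSV)
print("shoulder px",im[92+258//3,126+320//3],"grey",im[92+200//3,126+450//3],"top",im[92+305//3,126+387//3], "lit", im[92+150//3,126+200//3])
# shoulder: reddish-grey vs greenish grey: R-G sign
rg=im[:,:,2].astype(int)-im[:,:,1]
roi=np.zeros(im.shape[:2],np.uint8); cv2.circle(roi,(255,178),45,255,-1)
m=((rg>2)&(roi>0)).astype(np.uint8)*255
cn=max(cv2.findContours(m,cv2.RETR_EXTERNAL,cv2.CHAIN_APPROX_NONE)[0],key=cv2.contourArea)
h=cv2.convexHull(cn); e=cv2.fitEllipse(h); print("ellipse",e)
P=np.array([onplane(c,u,v,.052)[:2] for u,v in h[:,0]]).astype(np.float32)
(cx,cy),r=cv2.minEnclosingCircle(P); e2=cv2.fitEllipse(P.reshape(-1,1,2)); print("shoulder world",cx,cy,r,e2)
S=np.array(e2[0])
# light disc of nose tip
# post foot & top
for n,(u,v),z in (("posttop",(0,0),.09),):pass
# block top face: grey hue low saturation, z .044
g=((hsv[:,:,1]<40)&(hsv[:,:,2]>80)).astype(np.uint8)*255
for n,(a,b) in {"lug-bolts":((538,40),(603,365)),"lower":((103,484),(603,365))}.items():
    A=onplane(c,126+a[0]/3,92+a[1]/3,.046)[:2];B=onplane(c,126+b[0]/3,92+b[1]/3,.046)[:2]
    d=A-B; print(n,A,B,np.linalg.norm(d),np.degrees(np.arctan2(d[1],d[0])))
pf=onplane(c,126+58/3,92+258/3,.044)[:2]; d=pf-S; print("postfoot",pf,np.linalg.norm(d),np.degrees(np.arctan2(d[1],d[0]))+10.62)
print("axis at z=72 px(zoom)",[ (proj(c,[*S,z])-[126,92])*3 for z in (.052,.072,.086)])
# lever
im=cv2.imread("pics/lev.png"); c=np.load("lev.npy",allow_pickle=True).item()
gr=cv2.cvtColor(im,cv2.COLOR_BGR2HSV); m=((gr[:,:,1]<90)).astype(np.uint8)*255
roi=m*0; roi[125:310,220:285]=255; m&=roi
cn=max(cv2.findContours(m,cv2.RETR_EXTERNAL,cv2.CHAIN_APPROX_NONE)[0],key=cv2.contourArea)
dbg=im.copy(); cv2.drawContours(dbg,[cn],-1,(0,255,0),1)
s=cv2.imread("pics/spin.png")
cv2.imwrite("pics/v3.png",np.hstack([cv2.resize(s[152:212,222:292],None,fx=8,fy=8,interpolation=cv2.INTER_CUBIC)[:480],cv2.resize(dbg[125:325,210:290],None,fx=2.4,fy=2.4,interpolation=cv2.INTER_CUBIC)[:480]]))
E
```

```text
shoulder px [173 174 178] grey [181 182 186] top [177 178 181] lit [216 220 212]
ellipse ((254.09878540039062, 177.96481323242188), (65.04496002197266, 66.44171142578125), 84.0022201538086)
shoulder world 0.5205035209655762 -0.11527390778064728 0.023542290553450584 ((0.5204381942749023, -0.11525662988424301), (0.04596434533596039, 0.046387072652578354), 146.9738006591797)
lug-bolts [ 0.46898843 -0.14531704] [ 0.48345861 -0.06739554] 0.07925368618947613 -100.52010031428739
lower [ 0.61073061 -0.09079804] [ 0.48345861 -0.06739554] 0.1294057219589978 -10.419039268100427
postfoot [ 0.59167878 -0.14684203] 0.07792854836716712 -13.290699812561082
axis at z=72 px(zoom) [array([384.28592603, 260.90208981]), array([384.77888626, 284.46935675]), array([385.18162354, 303.72327722])]
```

View pics/v3.png

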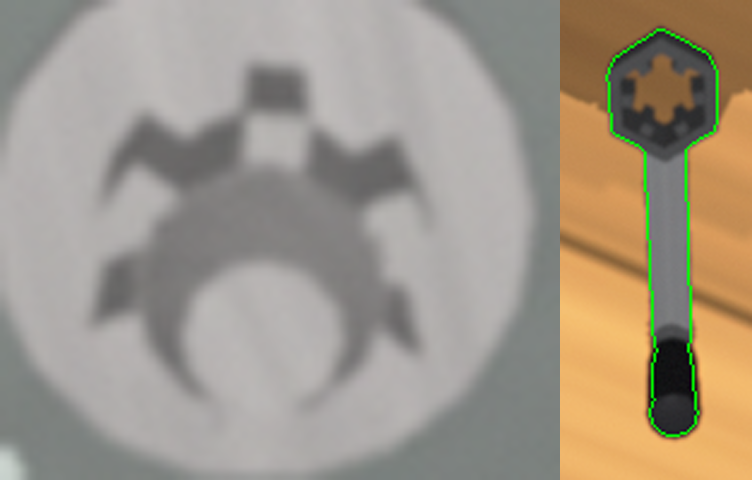

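```bash
python3 - <<'E'
from h import *
c=np.load("spin.npy",allow_pickle=True).item()
# nose disc centre -> axis from two heights
N=onplane(c,222+263/8,152+345/8,.086)[:2]; S=np.array([.52044,-.11526]); print("nose",N,"shoulder",S)
A=(N+S)/2
t=onplane(c,222+275/8,152+113/8,.072)[:2]; tl=onplane(c,222+244/8,152+139/8,.072)[:2]; tr=onplane(c,222+306.5/8,152+139/8,.072)[:2]
for a in (A,N,S):
  print("tip r",np.linalg.norm(t-a),"ang",np.degrees(np.arctan2(*(t-a)[::-1])),"mid r",np.linalg.norm((tl+tr)/2-a),np.degrees(np.arctan2(*((tl+tr)/2-a)[::-1])),"w",np.linalg.norm(tl-tr))
c=np.load("lev.npy",allow_pickle=True).item()
f=lambda x,y,z:onplane(c,210+(x-560)/2.4,125+y/2.4,z)[:2]
H=f(663.5,96.5,.038); K=f(673,413,.058); d=K-H
print("hub",H,"handle",K,np.linalg.norm(d),np.degrees(np.arctan2(d[1],d[0])))
a=f(665.5,165,.012);b=f(671,310,.012);e=b-a; print("arm",np.degrees(np.arctan2(e[1],e[0])), "flats w",np.linalg.norm(f(608,97,.038)-f(718,97,.038)))
E
```

```text
nose [ 0.52066932 -0.11407413] shoulder [ 0.52044 -0.11526]
tip r 0.01399605378058634 ang -119.60288191814676 mid r 0.011942693180869338 -120.54570603740154 w 0.004871774784654856
tip r 0.014569514991429234 ang -118.84305202034211 mid r 0.012513256806108061 -119.61801166673 w 0.004871774784654856
tip r 0.01342526405142014 ang -120.42747730185982 mid r 0.01137557400779674 -121.56618943720636 w 0.004871774784654856
hub [0.53663985 0.15103324] handle [0.64312334 0.20495845] 0.11935938022822386 26.858501390423996
arm 27.25591675963366 flats w 0.03985405713546256
```

```bash
python3 - <<'E'
from h import *
H=[.5366,.1510]
robot.move_pose([*H,.18],[180,0,-153])
print(robot.line_to([*H,.080],vel=.1,guard=15))
robot.set_gripper(0.0); s=robot.observe(); print(s["gripper_width"],s["gripper_force"],s["tool_pos"],s["ft_force"])
robot.line_to([*H,.22],vel=.15); robot.pause(.3)
s=robot.observe(); print(s["time"],s["gripper_width"],s["tool_pos"],s["tcp_rot"],s["ft_force"],s["torque"])
im,c=grab("wrist"); sd,_=grab("side"); cv2.imwrite("pics/g.png",np.hstack([cv2.resize(im,(400,300)),cv2.resize(sd,(400,300))]))
E
```

```text
False
0.039295276043984285 61.60307907499373 [0.53687448 0.15107628 0.08048482] [-1.12161076  1.8556067   5.11667541]
7.7417 0.039114450525734194 [0.53638392 0.15098784 0.21949256] [ 1.79982477e+02 -4.12436808e-02 -1.52998731e+02] [ 1.51515757 -0.37354585 -3.5689323 ] [-0.03206724  0.02578888 -0.0021871 ]
```

View pics/g.png

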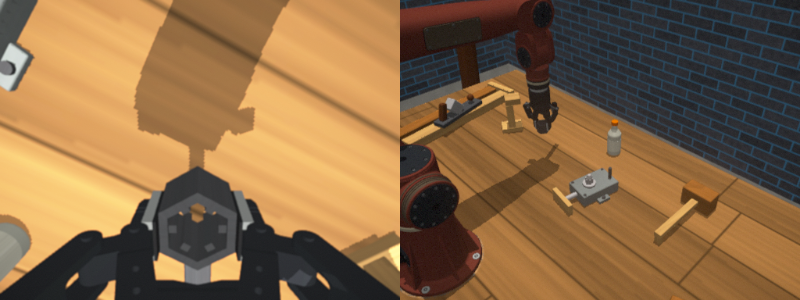

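The lever is held square at 39 mm opening, and the side view shows nothing disturbed. I'll zoom in on the hub to check its centring along tool x.

```bash
python3 - <<'E'
from h import *
im,c=grab("wrist"); cv2.imwrite("pics/g1.png",im); np.save("g1.npy",c,allow_pickle=True)
cv2.imwrite("pics/g2.png",cv2.resize(im[205:345,180:330],None,fx=4,fy=4,interpolation=cv2.INTER_CUBIC))
E
```

```text
(no output)
```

View pics/g2.png

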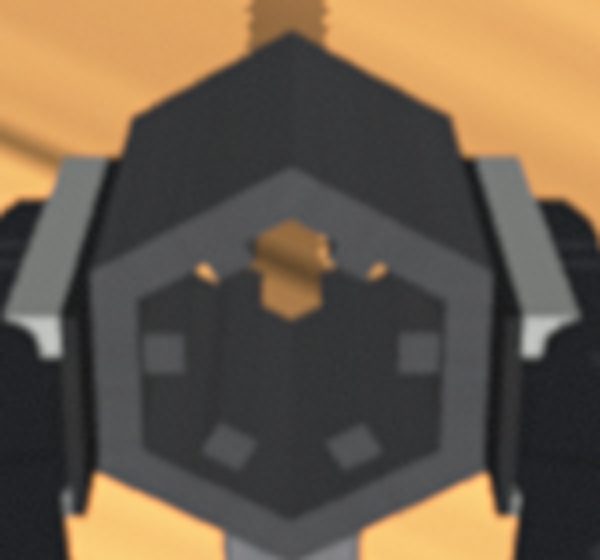

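The zoom shows the hub's top-face corners at (291,168), (92,270), (492,270), (97,470) and (487,470). I'll cast these into the tool frame, then carry the lever over the spindle.

```bash
python3 - <<'E'
from h import *
c=np.load("g1.npy",allow_pickle=True).item(); s=robot.observe()
R=Ro.from_euler("xyz",s["tcp_rot"],degrees=True)
P=[]
for u,v in [(291,168),(92,270),(492,270),(97,470),(487,470)]:
    p=onplane(c,180+u/4,205+v/4,s["tool_pos"][2]-.042); P.append(R.inv().apply(p-s["tool_pos"])*1000)
P=np.array(P); print(P.round(1)); off=P[1:].mean(0); print("centre mm",off, "from corner x",P[0,0]-23.1)
E
```

```text
[[ 21.7  -0.6  42. ]
 [ 10.8 -19.8  42. ]
 [ 10.8  18.8  42. ]
 [-12.2 -20.3  42. ]
 [-12.2  19.4  42. ]]
centre mm [-0.68599238 -0.50926236 41.99985556] from corner x -1.4286994072413073
```

```bash
python3 - <<'E'
from h import *
T=[.52015,-.1155]; o=[180,0,-120]
robot.move_pose([*T,.21],o); robot.pause(.3)
s=robot.observe(); f0=s["ft_force"]; print(s["time"],s["tool_pos"],s["tcp_rot"],f0)
for z in (.156,.148):
    h=robot.line_to([*T,z],vel=.03,guard=8); s=robot.observe()
    print(h,s["tool_pos"].round(4),(s["ft_force"]-f0).round(1),s["torque"].round(2),s["time"])
    if h: break
E
```

```text
9.2333 [ 0.52034619 -0.11474646  0.21002578] [-1.79999247e+02  7.10036691e-04 -1.19938318e+02] [ 0.59516722  0.24590141 -4.97350154]
False [ 0.5203 -0.1156  0.1562] [-0.2 -0.4  1.1] [ 0.03  0.04 -0.01] 11.1833
False [ 0.52   -0.1154  0.1477] [-0.7 -0.2  0.1] [-0.07 -0.   -0.01] 11.6
```

It went past the tooth tops with no contact force, so it is engaged. Continuing down to home.

```bash
python3 - <<'E'
from h import *
T=[.52015,-.1155]
f0=np.array([.6,.25,-4.97])
h=robot.line_to([*T,.127],vel=.02,guard=12); s=robot.observe()
print(h,s["tool_pos"].round(4),(s["ft_force"]-f0).round(1),s["torque"].round(2),s["time"])
robot.pause(.3); s=robot.observe()
print(s["tool_pos"].round(4),(s["ft_force"]-f0).round(1),s["torque"].round(2),s["gripper_width"])
E
```

```text
True [ 0.52   -0.1155  0.1325] [-1.2  0.5  9.1] [-0.04  0.15  0.03] 12.3583
[ 0.52   -0.1155  0.1325] [-2.5  0.1 10.5] [ 0.06  0.17 -0.04] 0.03919378278783725
```

```bash
cat >> h.py <<'E'
A0=np.array([.5206,-.1147])
def swing(lev,z=.1325):
    "turn the held lever to the world angle lev (deg)"
    y=np.radians(lev+180); robot.line_to([*(A0+.0009*np.array([np.cos(y),np.sin(y)])),z],vel=.15,rotation=[180,0,(lev+360)%360-180])
    s=robot.observe(); return s
E
python3 - <<'E'
from h import *
f0=np.array([.6,.25,-4.97])
for l in (57,53,48,42,36,30):
    s=swing(l); F=s["ft_force"]-f0
    print(l,round(s["time"],2),s["tcp_rot"][2].round(1),F.round(1),s["torque"].round(2))
    if np.linalg.norm(F)>28 or abs(s["torque"][2])>1.5: print("stop"); break
E
```

```text
57 12.91 -122.9 [-0.9 -0.5  5. ] [-0.08  0.17  0.  ]
53 13.16 -126.9 [-5.9  0.1  8.3] [-0.03  1.07  0.09]
48 13.41 -131.9 [-6.5  0.6  7.9] [0.1  1.16 0.12]
42 13.67 -137.9 [-7.1 -0.1  7.3] [0.09 1.15 0.06]
36 13.93 -143.9 [-6.2  1.1  8.1] [0.05 1.22 0.11]
30 14.18 -149.9 [-7.6  0.3  8.1] [0.06 1.3  0.08]
```

```bash
python3 - <<'E'
from h import *
s=robot.observe(); print(s["gripper_width"],s["torque"],s["ft_force"],s["tool_pos"])
im,c=grab("wrist"); sd,_=grab("side"); cv2.imwrite("pics/s.png",np.hstack([cv2.resize(im,(400,300)),cv2.resize(sd[130:310,160:400],(400,300))]))
E
```

```text
0.0393598348605262 [0.06020925 1.30418965 0.07933688] [-7.03884915  0.52419688  3.13712825] [ 0.51929159 -0.11502978  0.13253354]
```

View pics/s.png

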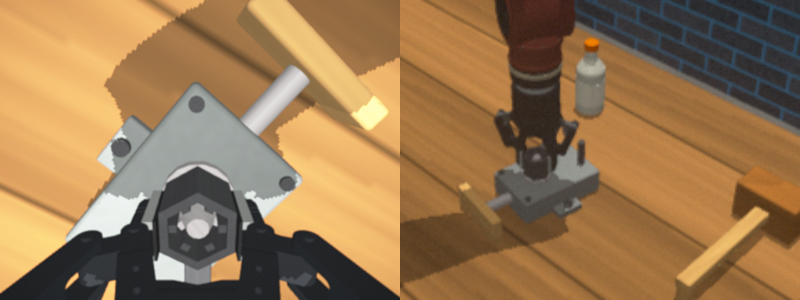

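The lever is turning with the gripper and is seated on the shoulder, with the spindle nose visible in the bore. The post is clear, so I'll carry on towards it, slowly near the end.

```bash
python3 - <<'E'
from h import *
s=robot.observe()
for l in (24,18,12,6,1,-3,-5): s=swing(l); print(l,s["torque"].round(2),s["ft_force"].round(1))
robot.pause(.2); r=robot.observe(); l=-5
while l>-15:
    l-=.5; s=swing(l); robot.pause(.05); s=robot.observe()
    dt=s["torque"][2]-r["torque"][2]; dF=np.linalg.norm((s["ft_force"]-r["ft_force"])[:2])
    print(l,s["tcp_rot"][2].round(2),dt.round(2),dF.round(1),round(s["time"],2))
    if abs(dt)>.5 or dF>8: break
E
```

```text
24 [0.27 1.32 0.05] [-6.8  1.2  4.3]
18 [0.21 1.34 0.06] [-7.   1.2  3.6]
12 [0.28 1.34 0.11] [-7.2  1.2  3.3]
6 [0.32 1.42 0.12] [-7.7  1.9  3.9]
1 [0.32 1.45 0.06] [-7.9  2.1  3.9]
-3 [0.42 1.45 0.15] [-8.1  2.2  5.3]
-5 [0.38 1.48 0.19] [-6.5  1.7  4.6]
-5.5 174.7 0.11 0.7 16.57
-6.0 174.2 0.13 1.0 16.87
-6.5 173.7 0.16 0.5 17.17
-7.0 173.19 0.17 1.2 17.47
-7.5 172.7 0.16 0.3 17.77
-8.0 172.2 0.19 0.5 18.07
-8.5 171.7 0.14 1.2 18.37
-9.0 171.2 0.18 0.1 18.67
-9.5 170.7 0.15 0.8 18.97
-10.0 170.2 0.19 0.3 19.27
-10.5 169.7 0.13 0.7 19.57
-11.0 169.2 0.18 0.4 19.87
-11.5 168.75 0.75 0.3 20.17
```

Contact with the post came at about -11.3°, with a force of roughly 7 N. Now release, retreat and check.

```bash
python3 - <<'E'
from h import *
robot.set_gripper(.085); s=robot.observe(); p=s["tool_pos"]
robot.line_to([p[0],p[1],.19],vel=.08)
look([.55,-.12,.08],.28,170); robot.pause(.3)
im,c=grab("wrist"); np.save("f.npy",c,allow_pickle=True); sd,_=grab("side"); cv2.imwrite("pics/f.png",np.hstack([cv2.resize(im,(400,300)),cv2.resize(sd[130:310,160:400],(400,300))]))
s=robot.observe(); print(s["time"],s["ft_force"],s["gripper_width"],s["tool_pos"])
for n,q in (("handle top",[.5206+.12*np.cos(np.radians(-11.3)),-.1147+.12*np.sin(np.radians(-11.3)),.11]),("hub top",[.5206,-.1147,.09]),("hub top if 10mm high",[.5206,-.1147,.1])): print(n,proj(c,q)/1.28)
E
```

```text
22.4083 [-0.0596964   0.19969509 -1.38658124] 0.08493918117149396 [ 0.54517638 -0.12180816  0.27785989]
handle top [197.36043023 238.57269037]
hub top [200.14219174 125.91438051]
hub top if 10mm high [200.26477674 127.89692763]
```

View pics/f.png

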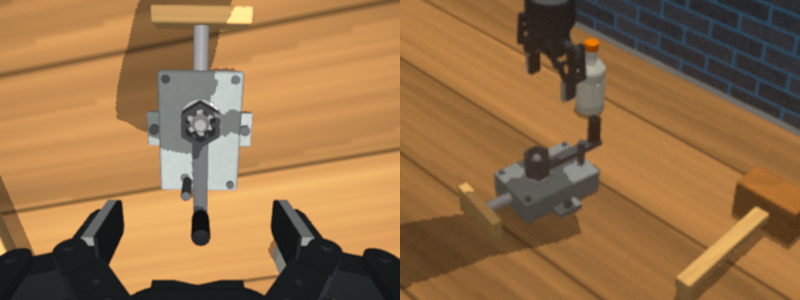

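The hub is on the spindle at about (200,125) and the arm lies along the gearbox axis against the post at (187,187). The handle top is at (200,236), about 3 px from the predicted position, and the gripper is clear of everything.

```bash
python3 -c "
from h import *
print(robot.job_done())"
```

```text
the job is handed in; nothing more can be done
None
```

The lever's hub is fully home on the spindle, its arm was swung clockwise to rest lightly against the stop post and released, and the job is handed in at about 22 s; no verdict came back.

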